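# Set a mounting board up on the guillotine trimmer, ready for the cut

### The job

Set the white mounting board up for its cut: with the fingertips, slide it over the bed of the guillotine trimmer until its far edge lies square against the fence at the back and just the 8 mm strip outside its pencil line sticks out past the metal cutting edge on the right. Then push the raised press bar fully down over the board so that it cannot creep, and take the hand away. Only slide the board, never pick it up; leave the blade up, and leave the loose things beside the trimmer where they are.

Things in the scene. Friction and masses are not known exactly. Their poses are not given: they have to be found in the camera images.
- guillotine_trimmer: Guillotine paper trimmer, heavy, does not move. Flat grey bed 240 (x) x 310 (y), top 19 mm above this origin (so z about 0.0194). Origin: on its underside; the bed spans x -87 to +153, y -142 to +168 mm. x runs to the back (fence), y to the left, away from the cutting edge. The blade, press bar and cutting edge are on its right (-y) side.
- cut_edge (a point): Point on the outer (right) edge of the metal cutting strip, level with the bed top, at x +86 mm in the trimmer's frame. Same axes as the trimmer: the edge runs along x, things that overhang it lie at negative y. The strip is level with the bed for sliding.
- fence_face (a point): Point on the front face of the fence, at bed level: a straight bar along y at the back of the bed, 6 mm high, from 70 mm right of this point to 200 mm left of it. Axes as the trimmer's; the board's far edge must lie on x = 0 here. A blade bracket stands 12.7 mm outside the cutting edge close to the fence.
- board_trim_edge (a point): Middle of the board's right edge (74 mm from the centre in -y), the edge to be trimmed. A fine pencil line runs along it on the top face, 8 mm in. Axes as the board's.
- guillotine_trimmer_press_bar (a joint): Press bar, narrow clear strip 200 long, 16 wide, 3 mm thick, parallel to the cutting edge and 18 to 34 mm inside it, hinged at the back. 0 = fully down (its underside 4 mm over the bed, just on the board), 0.44 rad = fully raised (starts 0.33 to 0.43). It stays where it is left; pushing its free end down takes about 1 N.
- press_bar_end (a point): Middle of the top of the press bar's free (front) end; moves with the bar: 26 mm above the trimmer's origin when down, about 110 mm when raised, when it also lies 19 mm farther back. The hinge is 207 mm behind it.
- guillotine_trimmer_blade_arm (a joint): Blade arm with black grip on the outer right side, hinged at the back. 0 = down, 1.13 rad = fully up; starts nearly upright (1.09 to 1.125), stays by friction, leave it up.
- blade_grip (a point): Middle of the raised blade arm's black grip (18 x 18 mm, 90 long), some 0.28 m above the worktop and 35 mm to the right of the press bar; keep hand and wrist clear of it.
- glue_stick: Glue stick lying on its side, 28x95x28 mm, left of the trimmer; leave alone. Origin under its centre.
- marker_black: Black capped marker, 16x125x18 mm, lying left of the trimmer; leave alone. Origin under its centre.
- eraser: White eraser in a grey sleeve, 23x52x13 mm, left of the trimmer; leave alone. Origin under its centre.
- mount_board: White mounting board, 105 (x) x 148 (y) x 4 mm, about 50 g, loose on the bed. Origin: centre of its underside. x points to its far edge (52.5 mm away), which goes to the fence; -y to the edge to be trimmed. It starts up to 0.25 rad askew.
Things that resemble listed ones, but are neither listed nor needed, are in the scene too. Leave any black look-alike of the mount_board alone.

How it is judged (in metres and radians):
On the way, in this order (a step that is already met when the one before it is completed fails the run):
1. the board lies square against the fence with the 8 mm strip over the cutting edge, the press bar still up (y of board_trim_edge in the frame of cut_edge between -0.011 and -0.005 m and x of mount_board in the frame of fence_face between -0.0555 and -0.049 m and angle between the x axis of mount_board and the x axis of guillotine_trimmer, either way round below 0.03 rad and angle between mount_board's own z axis and vertical below 0.03 rad and value of joint guillotine_trimmer_press_bar above 0.2 rad), for 0.2 s.
2. the press bar is down over the board (y of board_trim_edge in the frame of cut_edge between -0.011 and -0.005 m and x of mount_board in the frame of fence_face between -0.0555 and -0.049 m and angle between the x axis of mount_board and the x axis of guillotine_trimmer, either way round below 0.03 rad and angle between mount_board's own z axis and vertical below 0.03 rad and value of joint guillotine_trimmer_press_bar below 0.03 rad), for 0.2 s.
At the end, for the whole second after the job is handed in: the board lies at rest flat on the bed, its far edge within 3 mm of the fence and square to it within 0.03 rad, its right edge 5 to 11 mm outside the cutting edge (8 mm wanted); the press bar is down (below 0.03 rad) and the blade is still up (all of step 2 and value of joint guillotine_trimmer_blade_arm above 1 rad and linear speed of mount_board below 0.01 m/s and height (world z) of mount_board below 0.023 m); the robot touches nothing.
It fails at once if the board is lifted off the bed or tipped (height (world z) of mount_board above 0.029 m or angle between mount_board's own z axis and vertical above 0.12 rad).
It fails at once if the blade arm is knocked down (value of joint guillotine_trimmer_blade_arm below 1 rad).
It fails at once if the glue stick is disturbed (distance of glue_stick from where it was at the start of the episode above 0.02 m).
It fails at once if the black marker is disturbed (distance of marker_black from where it was at the start of the episode above 0.02 m).
It fails at once if the eraser is disturbed (distance of eraser from where it was at the start of the episode above 0.02 m).
It also fails if it takes over 56 s, if anything falls off the work surface, if the arm or the gripper's body presses on something with over 40 N, if the wrist force passes 120 N, or if a joint passes its speed limit or range.

### The arm

A 7-joint arm with a two-finger parallel gripper is mounted at the origin on a cart in front of the work surface, level with it; the furniture and walls round the work are solid. World frame = base frame: x ahead of the robot, y to its left, z up, the work surface at z = 0. Lengths are in mm, angles in degrees, forces in N, time in s.
With the tool pointing down it reaches from about 400 to 850 mm from the base axis. Payload 10.4 kg.
Tool frame: the origin (TCP) lies between the finger pads; the fingertips stand 14 mm ahead of it and the grasp point (between the pads) lies 5 mm behind it; y points along the fingers, x is the direction in which the jaws open and shut, and the axes are right-handed (so a half turn about y gives the same grasp; the last joint's range is limited). The gripper opens to 87 mm and grips with 3 to 60 N. Pads are 19 mm wide; open, the fingers measure 117 mm over their backs; the gripper's body (75 mm by 190 mm) begins 51 mm behind the grasp point.
Start: joints at [-71.31, 19.034, -3.707, 83.658, 1.238, 77.344, -5.071], TCP at [213.594, 587.391, 236.576] pointing down, gripper open.
Joint ranges: [-148.97, 148.97], [-28.65, 121.19], [-84.17, 76.75], [9.2, 138.47], [-72.65, 252.65], [3.7, 117.97], [-149.18, 149.18]. Speed limits (degrees/s): [127.2, 127.2, 159.86, 159.86, 180, 180, 180].

### API

Orientations are given as [roll, pitch, yaw] about the fixed x, y, z axes, in that order (R = Rz(yaw) Ry(pitch) Rx(roll)).
In Python, from workcell import env gives the robot as it stands.
- The arm moves only by the tool arm_command, never from a script. Its argument "commands" is a list of rows, each a list of 2 entries, a list of its own where there are three numbers: the shift along the world's x, y, z in m, then the turn, a rotation vector about the world's x, y, z in degrees. A call has 1 to 12 rows; each row is the pose to reach, as a shift and turn from the pose commanded when the call began; what a row does not reach only later rows make up. A row lasts 1/8 s, in which the tool goes at most 62.5 mm and 10.7 degrees, less where a joint would pass 70% of its speed; a pose out of reach is approached as far as the arm can. A call with a gripper value outside its range is refused whole. "hand" is the opening, from 0 (shut) to 1 (fully open), set as the call begins (left out, the last holds). The fingers move at their own pace and stop on an object; the grip force is fixed at half the most. Time passes only in rows, so rows that repeat a pose let the fingers close. It gives the time, the measured TCP pose, the force and the opening at its end, in the units of the state.
- env.observe(): the state, without advancing time (a new reading comes with each control period).
- env.snapshot(name): name is "scene" or "top" or "wrist"; returns the picture (480x640x3 uint8, red, green, blue); there is no depth.
- env.get_calibration(name): a dict with "fx", "fy", "cx", "cy" (pixels), "eye" and "orientation" of the camera in the world. Camera axes: x right, y down, z forward; pixel columns grow to the right and rows downward; lengths in mm; the calibration is good to about 2 mm. The wrist camera is an equidistant fisheye: a pixel r from the principal point sees the ray r / f radians off the axis. A picture is of the moment at which its call begins: read the wrist's pose just before it. get_calibration takes no time and is no camera call; for the wrist camera it gives the pose at the moment of the call.
- env.close_job(): hands the job in, once; it reports no verdict.
The state is a dict: "time_s": time; "joint_pos": joint angles; "qd": joint speeds; "joint_torque": joint torques, N m; "tcp_pos": TCP position; "tcp_rot": TCP orientation; "ft_force": force on the tool from outside, world axes, zero at the start; "wrist_torque": the same for the moment, N m; "finger_gap": finger opening in mm.
Only numpy, scipy, OpenCV 4.12 (cv2) and the standard library are available. Lean on these libraries where they do the work, as an engineer would, in place of code of your own. Each camera call takes 0.05 s, during which the arm holds its last target.

## Working session

There is one attempt and no reset: what is moved stays moved. The work goes in short steps, Python scripts to look and compute and a tool call to move; the robot and the scene stay as the last step left them, time stands still between calls to the robot, and variables do not carry over. Pictures are saved under pics/ and viewed, and the job is handed in when it is done.

Besides the shell and the picture viewer there is one more tool, called after "Call:" by a JSON object that holds its "name" and its "arguments". arm_command: Moves the arm, as the interface text tells. Its arguments: {"type":"object","properties":{"commands":{"type":"array","items":{"type":"array"}},"hand":{"type":"number"}},"required":["commands"]}

```bash
mkdir -p pics; ls; python3 - <<'E'
from workcell import env
import cv2
for n in ["scene","top","wrist"]:
    im=env.snapshot(n); cv2.imwrite(f"pics/{n}0.png",im[:,:,::-1])
    print(n,env.get_calibration(n))
s=env.observe(); print(s)
E
```

```text
pics
scene {'fx': 446.44898986390496, 'fy': 446.44898986390496, 'cx': 316.1320525881814, 'cy': 242.17395132975494, 'eye': array([  -5.30391714, -522.59799419,  508.72661725]), 'orientation': array([-118.63927551,   -1.20846661,  -42.4868034 ])}
top {'fx': 536.3820775695881, 'fy': 536.3820775695881, 'cx': 327.4929310670084, 'cy': 241.38179043004033, 'eye': array([ 440.3188586 ,   86.38856131, 1216.03088557]), 'orientation': array([-172.54986964,   -0.51128158,  -91.34989006])}
wrist {'fx': 371.64829954431775, 'fy': 371.64829954431775, 'cx': 322.3188266726936, 'cy': 239.85658962202817, 'eye': array([142.09386833, 614.80679488, 382.6101091 ]), 'orientation': array([1.63882706e+02, 9.22511646e-02, 7.00432074e+01])}
{'time_s': 0.15, 'joint_pos': array([-71.31221127,  19.06326159,  -3.70708728,  83.6936789 ,
         1.23905219,  77.34462232,  -5.06962238]), 'qd': array([-0.01563674, -0.14632049, -0.00040591, -0.11377639, -0.04417432,
        0.00804286, -0.07593164]), 'joint_torque': array([ 1.64127890e-03, -6.23634410e+01,  2.53493426e-02, -3.90143466e+01,
       -6.12895167e-02,  3.72486399e-02,  4.88105445e-05]), 'tcp_pos': array([213.49772005, 587.10994436, 235.95163403]), 'tcp_rot': array([-9.00040825e+01,  6.15423171e-02,  7.00196949e+01]), 'ft_force': array([0.63743293, 0.81379114, 0.08108482]), 'wrist_torque': array([ 0.0152016 , -0.00684567,  0.00076054]), 'finger_gap': 86.88991094437209}
```

View pics/scene0.png

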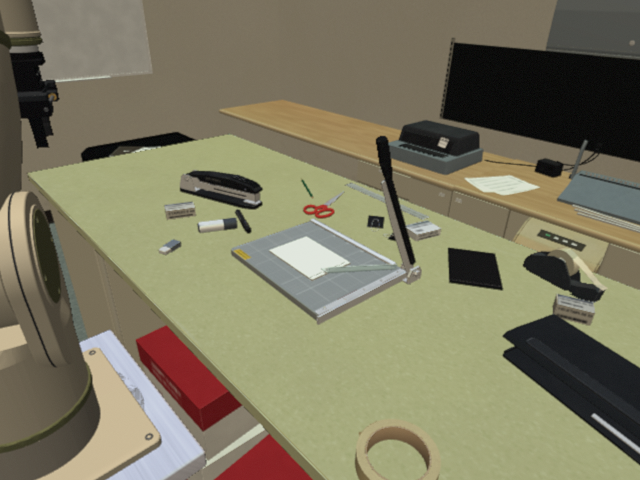

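View pics/top0.png

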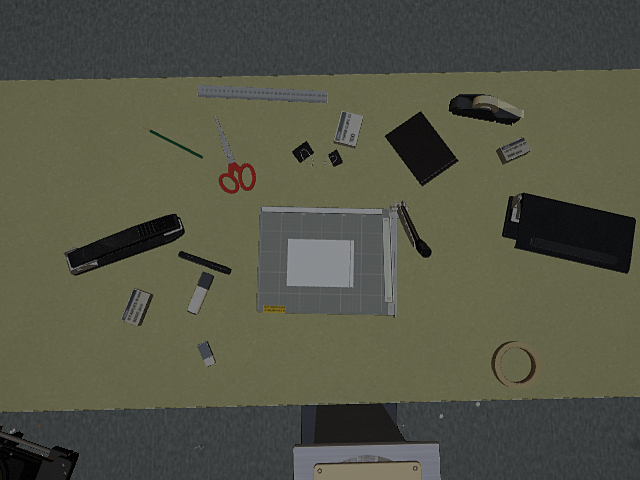

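View pics/wrist0.png

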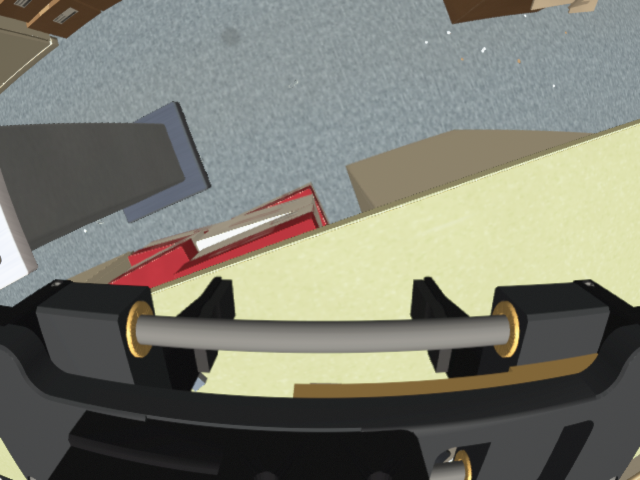

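The top picture shows the white board at about px (287–353, 239–287) on the grey bed. The fence is at row ~210, and the cutting strip, bar and blade are at columns 385–430. Candidates for the board: the white sheet on the bed (320,263), the black look-alike (422,148), and in the scene view the papers on the far desk (502,184). The white one on the bed, with a pencil line on its right side, fits the description. Next I'll check it in a close crop.

```bash
python3 - <<'E'
import cv2
a=cv2.imread("pics/top0.png")[190:330,245:445]
cv2.imwrite("pics/top0c.png",cv2.resize(cv2.convertScaleAbs(a,alpha=1.4),None,fx=4,fy=4,interpolation=cv2.INTER_CUBIC)[:600])
a=cv2.imread("pics/scene0.png")[200:330,225:435]
cv2.imwrite("pics/scene0c.png",cv2.resize(a,None,fx=3.8,fy=3.8,interpolation=cv2.INTER_CUBIC))
E
```

```text
(no output)
```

View pics/top0c.png

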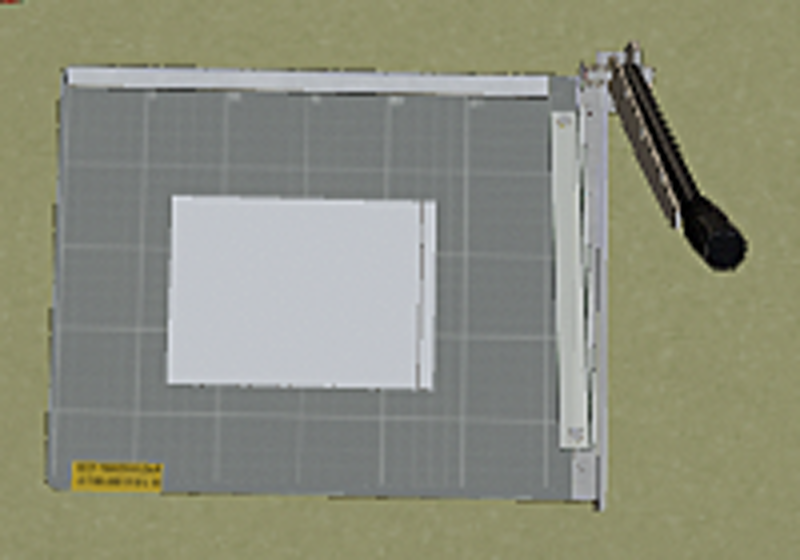

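View pics/scene0c.png

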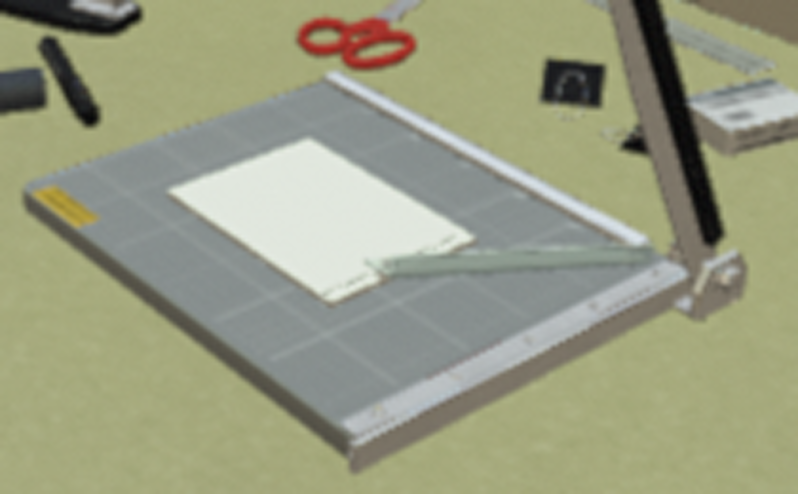

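```bash
cat > h.py <<'E'
import numpy as np, cv2
from scipy.spatial.transform import Rotation as R
from workcell import env
def ray(name,uv,cal=None):
    c=cal or env.get_calibration(name)
    uv=np.atleast_2d(uv).astype(float)
    x=(uv[:,0]-c['cx'])/c['fx']; y=(uv[:,1]-c['cy'])/c['fy']
    if name=='wrist':
        r=np.hypot(x,y); k=np.where(r>1e-9,np.sin(r)/np.maximum(r,1e-9),1)
        d=np.c_[x*k,y*k,np.cos(r)]
    else: d=np.c_[x,y,np.ones(len(x))]
    M=R.from_euler('xyz',c['orientation'],degrees=True)
    return np.array(c['eye']),M.apply(d)
def onplane(name,uv,z,cal=None):
    e,d=ray(name,uv,cal); t=(z-e[2])/d[:,2]
    return e+d*t[:,None]
def proj(name,P,cal=None):
    c=cal or env.get_calibration(name)
    p=R.from_euler('xyz',c['orientation'],degrees=True).inv().apply(np.atleast_2d(P)-c['eye'])
    if name=='wrist':
        h=np.hypot(p[:,0],p[:,1]); th=np.arctan2(h,p[:,2]); k=th/np.maximum(h,1e-9)
        return np.c_[c['cx']+c['fx']*p[:,0]*k,c['cy']+c['fy']*p[:,1]*k]
    return np.c_[c['cx']+c['fx']*p[:,0]/p[:,2],c['cy']+c['fy']*p[:,1]/p[:,2]]
E
python3 - <<'E'
from h import *
im=cv2.imread("pics/top0.png"); g=cv2.cvtColor(im,cv2.COLOR_BGR2GRAY).astype(float)
hsv=cv2.cvtColor(im,cv2.COLOR_BGR2HSV)
print(g[263,280:300],g[263,345:358]); print(g[204:220,320],g[232:245,320]); print(g[260,380:402]); print(hsv[280,380:402].tolist())
# board subpixel edges via half-level crossing
def cross(p,lo,hi,l):
    for i in range(lo,hi):
        if (p[i]-l)*(p[i+1]-l)<=0 and p[i]!=p[i+1]: return i+(l-p[i])/(p[i+1]-p[i])
L=[(cross(g[r],280,300,155),r) for r in range(245,283,2)]
Rr=[(356-cross(g[r][::-1][639-356:],0,20,155),r) for r in range(245,283,2)]
F=[(c,cross(g[:,c],230,250,155)) for c in range(292,348,3)]
N=[(c,295-cross(g[:,c][::-1][479-295:],0,20,155)) for c in range(292,348,3)]
Fen=[(c,cross(g[:,c],211,225,155)) for c in range(266,380,4)]
out={}
for n,pts,z in [('L',L,23.4),('R',Rr,23.4),('F',F,23.4),('N',N,23.4),('fence(z19.4)',Fen,19.4),('fence(25.4)',Fen,25.4)]:
    pts=[p for p in pts if None not in p]
    P=onplane('top',pts,z)
    vx,vy,x0,y0=cv2.fitLine(P[:,:2].astype(np.float32),cv2.DIST_HUBER,0,.01,.01).ravel()
    res=np.abs((P[:,0]-x0)*vy-(P[:,1]-y0)*vx).max()
    print(n,'mid',x0,y0,'ang',np.degrees(np.arctan2(vy,vx)),'res',res)
E
```

```text
[ 94.  87.  87.  89.  89.  86.  79. 133. 144. 141. 140. 141. 141. 140.
 140. 140. 141. 140. 141. 140.] [141. 140. 140. 140. 143. 121. 143. 145. 133.  78.  83.  87.  89.]
[101. 102.  99.  80. 133. 133. 133. 133. 115.  60.  85.  87.  87.  85.
  85.  85.] [ 90.  85.  86.  87.  88.  84.  84. 105. 147. 142. 140. 141. 141.]
[ 86.  95.  87.  56. 138. 130. 128. 128. 124. 139. 123.  75. 122. 118.
  76. 118. 115.  98. 100. 100. 100. 101.]
[[90, 9, 87], [80, 8, 99], [90, 9, 86], [80, 9, 86], [60, 19, 94], [60, 4, 134], [60, 4, 129], [70, 6, 128], [48, 10, 133], [60, 6, 136], [50, 6, 139], [60, 7, 104], [80, 6, 121], [68, 10, 107], [30, 19, 110], [113, 9, 115], [45, 5, 113], [30, 80, 102], [30, 72, 103], [31, 71, 104], [31, 69, 103], [31, 71, 101]]Traceback (most recent call last):
  File "<stdin>", line 10, in <module>
TypeError: unsupported operand type(s) for -: 'int' and 'NoneType'
```

```bash
python3 - <<'E'
from h import *
im=cv2.imread("pics/top0.png"); g=cv2.cvtColor(im,cv2.COLOR_BGR2GRAY).astype(float)
S=cv2.cvtColor(im,cv2.COLOR_BGR2HSV)[:,:,1].astype(float)
def cross(p,lo,hi,l):
    st=1 if hi>lo else -1
    for i in range(lo,hi,st):
        a,b=p[i],p[i+st]
        if (a-l)*(b-l)<=0 and a!=b: return i+st*(l-a)/(b-a)
rs=range(245,283,2); cs=range(292,348,3)
D={'L':([(cross(g[r],280,300,113),r) for r in rs],23.4),
'R':([(cross(g[r],359,345,113),r) for r in rs],23.4),
'F':([(c,cross(g[:,c],232,250,113)) for c in cs],23.4),
'N':([(c,cross(g[:,c],296,280,113)) for c in cs],23.4),
'fence19':([(c,cross(g[:,c],219,206,98)) for c in range(268,378,4)],19.4),
'fence25':([(c,cross(g[:,c],219,206,98)) for c in range(268,378,4)],25.4),
'cut':([(cross(S[r],405,390,43),r) for r in range(265,314,3)],19.4),
'bedL':([(cross(S[r],250,266,43),r) for r in range(215,300,4)],19.4),
'bedN':([(c,cross(S[:,c],325,305,43)) for c in range(292,380,4)],19.4)}
for n,(pts,z) in D.items():
    pts=[p for p in pts if None not in p]
    P=onplane('top',pts,z)
    vx,vy,x0,y0=cv2.fitLine(P[:,:2].astype(np.float32),cv2.DIST_HUBER,0,.01,.01).ravel()
    res=np.abs((P[:,0]-x0)*vy-(P[:,1]-y0)*vx)
    print(n,len(pts),'mid %.1f %.1f'%(x0,y0),'ang %.2f'%np.degrees(np.arctan2(vy,vx)),'res',res.max().round(2))
E
```

```text
L 19 mid 549.5 163.9 ang -2.62 res 0.4
R 19 mid 549.3 15.5 ang -2.55 res 0.34
F 19 mid 601.7 91.0 ang 87.34 res 0.52
N 19 mid 496.5 96.6 ang 87.21 res 0.7
fence19 28 mid 663.1 86.3 ang 87.40 res 6.15
fence25 28 mid 662.0 86.3 ang 87.40 res 6.12
cut 17 mid 481.6 -78.9 ang -2.36 res 0.64
bedL 22 mid 557.9 228.8 ang -2.57 res 0.71
bedN 22 mid 435.4 64.1 ang 87.36 res 0.63
```

Call:
{"name": "arm_command", "arguments": {"commands": [[[0.07,-0.13,-0.03],[0,0,9]],[[0.12,-0.24,-0.06],[0,0,17.4]],[[0.2,-0.4,-0.08],[0,0,17.4]],[[0.255,-0.494,-0.09],[0,0,17.4]],[[0.255,-0.494,-0.09],[0,0,17.4]],[[0.255,-0.494,-0.09],[0,0,17.4]],[[0.255,-0.494,-0.09],[0,0,17.4]],[[0.255,-0.494,-0.09],[0,0,17.4]],[[0.255,-0.494,-0.09],[0,0,17.4]],[[0.255,-0.494,-0.09],[0,0,17.4]],[[0.255,-0.494,-0.09],[0,0,17.4]],[[0.255,-0.494,-0.09],[0,0,17.4]]], "hand": 1}}

```text
time_s: 1.65
tcp_pos: [468.2, 94.8, 146.7]
tcp_rot: [-90.0, -0.0, 87.6]
ft_force: [-0.1, 1.2, -0.3]
finger_gap: 87.1
```

```bash
python3 - <<'E'
from h import *
s=env.observe(); print(s['time_s'],s['tcp_pos'],s['tcp_rot'],s['ft_force'],s['joint_pos'])
c=env.get_calibration('wrist'); print(c)
im=env.snapshot('wrist')[:,:,::-1]; cv2.imwrite('pics/w1.png',im)
import pickle; pickle.dump(c,open('w1.pkl','wb'))
C=np.array([549.4,89.7,23.4]); a=np.radians(-2.65); u=np.array([np.cos(a),np.sin(a),0]);v=np.array([-np.sin(a),np.cos(a),0])
print(proj('wrist',[C+s1*52.5*u+s2*74*v for s1 in(1,-1) for s2 in (1,-1)],c))
E
```

```text
1.65 [468.20063145  94.79894914 146.65841146] [-8.99967478e+01 -2.68394522e-02  8.75512425e+01] [-0.10287656  1.16002176 -0.27339164] [-34.758159     4.32839803  18.69297662 112.78770881  -1.5837501
  63.11478471  72.15262553]
{'fx': 371.64829954431775, 'fy': 371.64829954431775, 'cx': 322.3188266726936, 'cy': 239.85658962202817, 'eye': array([392.21743729,  99.46097608, 293.31079393]), 'orientation': array([ 1.63899540e+02, -1.74333126e-03,  8.75736262e+01])}
[[399.87968881 379.36158736]
 [237.65241017 378.491871  ]
 [411.8805506  272.94003916]
 [225.69785867 272.15899855]]
```

View pics/w1.png

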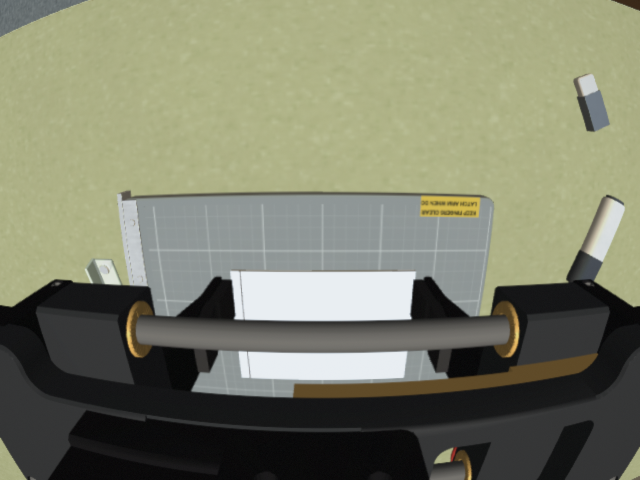

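The wrist view (rotated 180°) shows the board's near edge at row 271, columns 231–416. That matches the top view in x and differs by about 4 mm in y, which I will settle after the push. I'm lowering behind the near edge now.

Call:
{"name": "arm_command", "arguments": {"commands": [[[0,0,-0.05],[0,0,0]],[[0,0,-0.09],[0,0,0]],[[0,0,-0.105],[0,0,0]],[[0,0,-0.11],[0,0,0]],[[0,0,-0.1115],[0,0,0]],[[0,0,-0.1115],[0,0,0]],[[0,0,-0.1115],[0,0,0]]]}}

```text
time_s: 2.58
tcp_pos: [469.1, 93.6, 35.8]
tcp_rot: [-90.1, -0.0, 87.4]
ft_force: [0.1, 0.4, -0.5]
finger_gap: 87.2
```

Call:
{"name": "arm_command", "arguments": {"commands": [[[0.008,-0.0004,-0.001],[0,0,0]],[[0.016,-0.0007,-0.001],[0,0,0]],[[0.024,-0.0011,-0.001],[0,0,0]],[[0.032,-0.0014,-0.001],[0,0,0]],[[0.039,-0.0017,-0.001],[0,0,0]],[[0.046,-0.0021,-0.001],[0,0,0]],[[0.053,-0.0024,-0.001],[0,0,0]],[[0.059,-0.0027,-0.001],[0,0,0]],[[0.065,-0.003,-0.001],[0,0,0]],[[0.069,-0.0031,-0.001],[0,0,0]],[[0.071,-0.0032,-0.001],[0,0,0]],[[0.071,-0.0032,-0.001],[0,0,0]]]}}

```text
time_s: 4.08
tcp_pos: [539.7, 90.2, 34.1]
tcp_rot: [-90.0, -0.0, 87.4]
ft_force: [0.4, -1.3, 0.4]
finger_gap: 87.2
```

```bash
python3 - <<'E'
from h import *
s=env.observe(); print(s['time_s'],s['tcp_pos'],s['tcp_rot'],s['ft_force'])
a=env.snapshot('top')[:,:,::-1]; cv2.imwrite('pics/t2.png',a)
cv2.imwrite("pics/t2c.png",cv2.resize(cv2.convertScaleAbs(a[190:330,245:445],alpha=1.4),None,fx=4,fy=4,interpolation=cv2.INTER_CUBIC))
im=env.snapshot('wrist')[:,:,::-1]; cv2.imwrite('pics/w2.png',im)
E
```

```text
4.075 [539.65697105  90.18877584  34.0603247 ] [-9.00018335e+01 -4.10272849e-03  8.74156692e+01] [ 0.40513161 -1.31369897  0.35311564]
```

View pics/t2c.png

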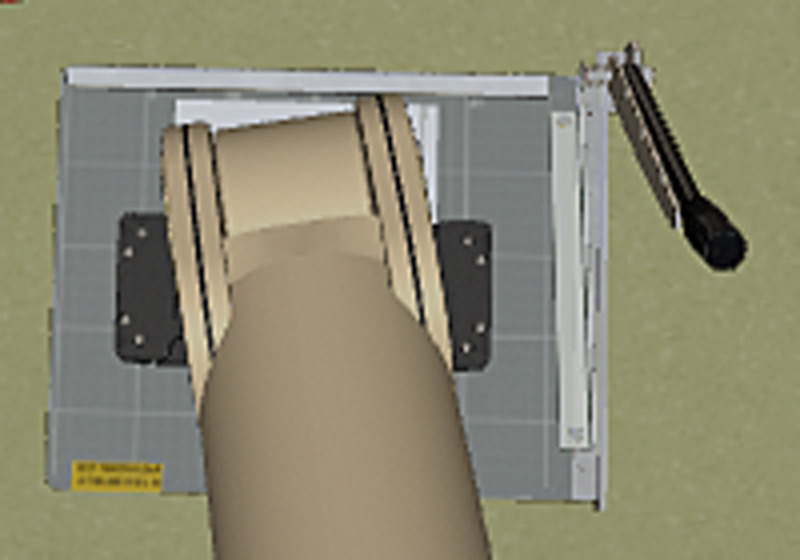

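View pics/w2.png

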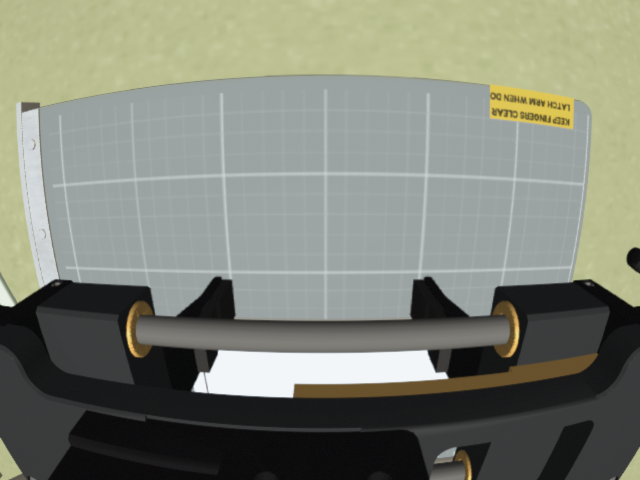

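Call:
{"name": "arm_command", "arguments": {"commands": [[[0.001,0,0],[0,0,0]],[[0.002,-0.0001,0],[0,0,0]],[[0.002,-0.0001,0],[0,0,0]]]}}

```text
time_s: 4.55
tcp_pos: [541.7, 90.1, 34.1]
tcp_rot: [-90.0, -0.0, 87.4]
ft_force: [1.0, 0.3, 0.6]
finger_gap: 87.2
```

```bash
python3 - <<'E'
from h import *
s=env.observe(); print(s['time_s'],s['tcp_pos'],s['ft_force'])
a=env.snapshot('top')[:,:,::-1]; cv2.imwrite('pics/t3.png',a)
b=a[200:235,280:380]
cv2.imwrite("pics/t3c.png",cv2.resize(cv2.convertScaleAbs(b,alpha=1.4),None,fx=8,fy=8,interpolation=cv2.INTER_NEAREST))
g=cv2.cvtColor(a,cv2.COLOR_BGR2GRAY); 
for c in (291,294,297,352,353): print(c,g[206:222,c])
E
```

```text
4.55 [541.67539335  90.08596568  34.09162747] [1.04472522 0.26766464 0.5927876 ]
291 [ 73 118 135 134 135 135  36  91 137 146 143 145 145  65   0   0]
294 [102 123 135 133 137 135  64  91 137 146 144 145 145  71  70  83]
297 [102 118 134 135 137 135  66  90 136 146 144 144 147 147  83  56]
352 [100  99 109 136 137 137 134  89  82 106 152 147 146 146 145 145]
353 [104  98  90 137 136 135 135  89  85 109 154 149 148 149 147 148]
```

View pics/t3c.png

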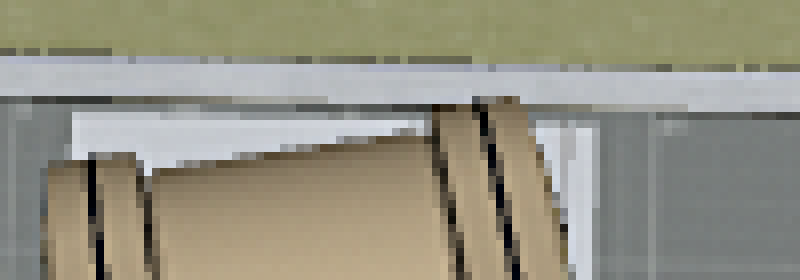

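Call:
{"name": "arm_command", "arguments": {"commands": [[[0.001,0,0],[0,0,0]],[[0.002,-0.0001,0],[0,0,0]],[[0.0025,-0.0001,0],[0,0,0]],[[0.0025,-0.0001,0],[0,0,0]]]}}

```text
time_s: 5.1
tcp_pos: [544.2, 90.0, 34.1]
tcp_rot: [-90.0, -0.0, 87.4]
ft_force: [0.6, -0.3, -0.1]
finger_gap: 86.5
```

Call:
{"name": "arm_command", "arguments": {"commands": [[[0.0007,0,0],[0,0,0]],[[0.0007,0,0],[0,0,0]]]}}

```text
time_s: 5.35
tcp_pos: [544.8, 90.0, 34.1]
tcp_rot: [-90.0, -0.0, 87.4]
ft_force: [0.2, 0.4, 0.3]
finger_gap: 86.9
```

Call:
{"name": "arm_command", "arguments": {"commands": [[[0.0007,0,0],[0,0,0]],[[0.0007,0,0],[0,0,0]]]}}

```text
time_s: 5.6
tcp_pos: [545.5, 90.0, 34.1]
tcp_rot: [-90.0, -0.0, 87.4]
ft_force: [-0.2, -0.3, 0.7]
finger_gap: 86.8
```

Call:
{"name": "arm_command", "arguments": {"commands": [[[0.0007,0,0],[0,0,0]],[[0.0007,0,0],[0,0,0]]]}}

```text
time_s: 5.85
tcp_pos: [546.0, 90.0, 34.0]
tcp_rot: [-90.0, -0.0, 87.4]
ft_force: [-2.9, 0.6, 0.9]
finger_gap: 86.9
```

Call:
{"name": "arm_command", "arguments": {"commands": [[[0.0006,0,0],[0,0,0]],[[0.0006,0,0],[0,0,0]]]}}

```text
time_s: 6.1
tcp_pos: [546.1, 89.9, 34.0]
tcp_rot: [-89.9, 0.0, 87.4]
ft_force: [-5.4, -0.8, 2.9]
finger_gap: 87.1
```

```bash
python3 - <<'E'
from h import *
a=env.snapshot('top')[:,:,::-1]; cv2.imwrite('pics/t4.png',a)
b=a[200:235,280:380]
cv2.imwrite("pics/t4c.png",cv2.resize(cv2.convertScaleAbs(b,alpha=1.4),None,fx=8,fy=8,interpolation=cv2.INTER_NEAREST))
E
```

```text
(no output)
```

View pics/t4c.png

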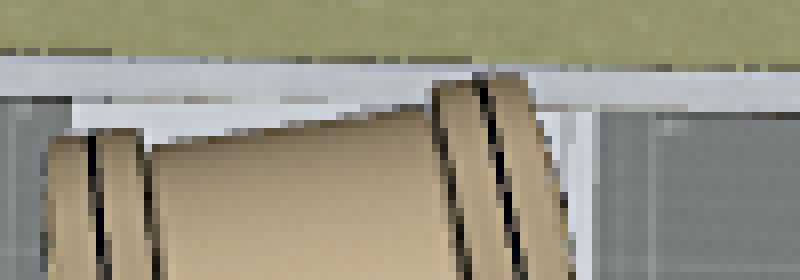

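Call:
{"name": "arm_command", "arguments": {"commands": [[[-0.006,0.0003,0],[0,0,0]],[[-0.012,0.0006,0.02],[0,0,0]],[[-0.012,0.0006,0.06],[0,0,10]],[[0.0,0.03,0.09],[0,0,20]],[[0.02,0.06,0.09],[0,0,30]],[[0.04,0.08,0.09],[0,0,40]],[[0.058,0.097,0.09],[0,0,50]],[[0.058,0.097,0.09],[0,0,60]],[[0.058,0.097,0.09],[0,0,70]],[[0.058,0.097,0.09],[0,0,80]],[[0.058,0.097,0.09],[0,0,90]],[[0.058,0.097,0.09],[0,0,90]]], "hand": 0.5}}

```text
time_s: 7.65
tcp_pos: [604.2, 187.5, 123.3]
tcp_rot: [-90.0, -0.0, 177.6]
ft_force: [0.3, -0.7, -1.6]
finger_gap: 43.6
```

```bash
cat > meas.py <<'E'
from h import *
def cross(p,lo,hi,l):
    st=1 if hi>lo else -1
    for i in range(lo,hi,st):
        a,b=p[i],p[i+st]
        if (a-l)*(b-l)<=0 and a!=b: return i+st*(l-a)/(b-a)
E
python3 - <<'E'
from h import *
s=env.observe(); print(s['time_s'],s['tcp_pos'],s['tcp_rot'],s['ft_force'],s['joint_pos'])
a=env.snapshot('top')[:,:,::-1]; cv2.imwrite('pics/t5.png',a)
cv2.imwrite("pics/t5c.png",cv2.resize(cv2.convertScaleAbs(a[190:330,245:445],alpha=1.4),None,fx=4,fy=4,interpolation=cv2.INTER_CUBIC))
import pickle
c=env.get_calibration('wrist');pickle.dump(c,open('w5.pkl','wb'))
im=env.snapshot('wrist')[:,:,::-1]; cv2.imwrite('pics/w5.png',im)
E
```

```text
7.65 [604.21619858 187.4812994  123.34833109] [-8.99638358e+01 -1.58598490e-02  1.77638028e+02] [ 0.31880603 -0.67178797 -1.58407896] [ -4.36365855  26.34600372 -22.18923308  89.17787253  10.55196893
  66.57752148 148.95660821]
```

View pics/t5c.png

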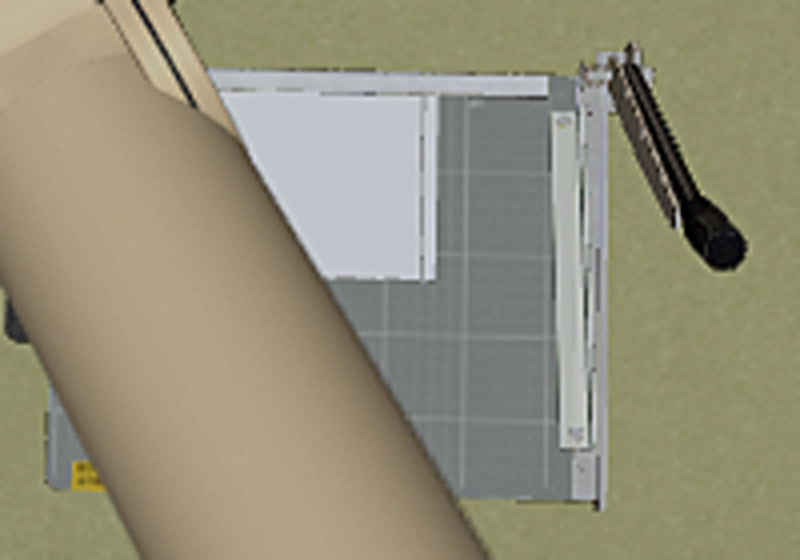

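View pics/w5.png

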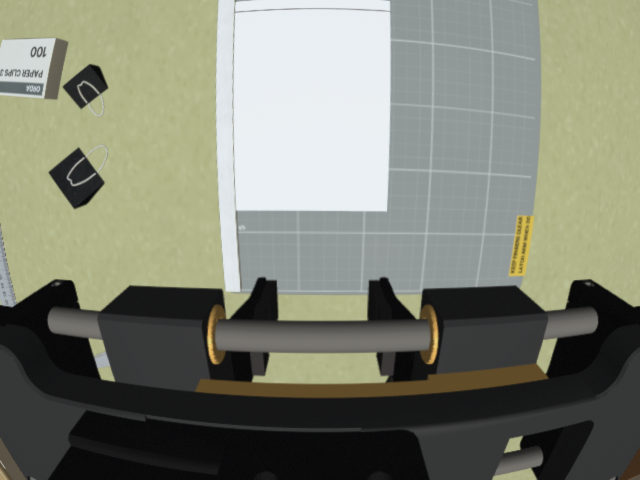

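Call:
{"name": "arm_command", "arguments": {"commands": [[[0,0.002,0.01],[0,0,-10]],[[0,0.004,0.01],[0,0,-20]],[[0,0.004,0.01],[0,0,-30]],[[0,0.004,0.01],[0,0,-40]],[[0,0.004,0.01],[0,0,-50]],[[0,0.004,0.01],[0,0,-60]],[[0,0.004,0.01],[0,0,-70]],[[0,0.004,0.01],[0,0,-80]],[[0,0.004,0.01],[0,0,-90]],[[0,0.004,0.01],[0,0,-90]]]}}

```text
time_s: 9.0
tcp_pos: [604.9, 191.0, 134.2]
tcp_rot: [-90.0, 0.0, 87.4]
ft_force: [-0.3, 0.6, 0.9]
finger_gap: 43.3
```

Call:
{"name": "arm_command", "arguments": {"commands": [[[0,0,0],[0,0,-10]],[[0,0,0],[0,0,-20]],[[0,0,0],[0,0,-30]],[[0,0,0],[0,0,-40]],[[0,0,0],[0,0,-50]],[[0,0,0],[0,0,-60]],[[0,0,0],[0,0,-70]],[[0,0,0],[0,0,-80]],[[0,0,0],[0,0,-90]],[[0,0,0],[0,0,-90]]]}}

```text
time_s: 10.25
tcp_pos: [604.9, 191.0, 134.2]
tcp_rot: [-90.0, -0.0, -2.4]
ft_force: [-0.2, -1.0, -0.2]
finger_gap: 43.6
```

```bash
python3 - <<'E'
from h import *
import pickle
s=env.observe(); print(s['time_s'],s['tcp_pos'],s['tcp_rot'],s['joint_pos'])
c=pickle.load(open('w5.pkl','rb'))
P=onplane('wrist',[(236,211),(312,211),(387,212),(390,12),(235,12)],23.4,c); print(P.round(1))
w1=pickle.load(open('w1.pkl','rb'))
print('w1 near corners',onplane('wrist',[(231,271),(416,272)],23.4,w1).round(1), 'strip outer',onplane('wrist',[(121,196),(134,280)],19.4,w1).round(1))
E
```

```text
10.25 [604.88357951 191.03928085 134.22156161] [-9.00090483e+01 -4.21506283e-02 -2.36789236e+00] [-28.06903673  24.13517167   8.26919578  89.81897115  -3.65600827
  66.27616921 -21.41134104]
[[664.6 162.   23.4]
 [611.7 164.3  23.4]
 [560.1 166.8  23.4]
 [554.1  27.8  23.4]
 [658.3  22.5  23.4]]
w1 near corners [[492.7  22.7  23.4]
 [499.8 169.4  23.4]] strip outer [[426.5 -68.3  19.4]
 [500.7 -69.9  19.4]]
```

Call:
{"name": "arm_command", "arguments": {"commands": [[[0,0,-0.05],[0,0,0]],[[0,0,-0.085],[0,0,0]],[[0,0,-0.097],[0,0,0]],[[0,0,-0.1],[0,0,0]],[[0,0,-0.1],[0,0,0]]]}}

```text
time_s: 10.88
tcp_pos: [605.7, 191.2, 35.4]
tcp_rot: [-90.0, -0.1, -2.5]
ft_force: [-0.6, -0.1, 0.1]
finger_gap: 43.5
```

Call:
{"name": "arm_command", "arguments": {"commands": [[[-0.0004,-0.009,0],[0,0,0]],[[-0.0008,-0.018,0],[0,0,0]],[[-0.0012,-0.027,0],[0,0,0]],[[-0.0016,-0.036,0],[0,0,0]],[[-0.002,-0.045,0],[0,0,0]],[[-0.0024,-0.054,0],[0,0,0]],[[-0.0028,-0.063,0],[0,0,0]],[[-0.0032,-0.072,0],[0,0,0]],[[-0.0036,-0.08,0],[0,0,0]],[[-0.0039,-0.087,0],[0,0,0]],[[-0.0041,-0.09,0],[0,0,0]],[[-0.0041,-0.09,0],[0,0,0]]]}}

```text
time_s: 12.38
tcp_pos: [600.7, 100.8, 34.0]
tcp_rot: [-90.0, 0.0, -2.6]
ft_force: [0.0, -0.3, -0.8]
finger_gap: 43.3
```

```bash
python3 - <<'E'
from h import *
s=env.observe(); print(s['time_s'],s['tcp_pos'],s['tcp_rot'],s['ft_force'],s['joint_pos'])
a=env.snapshot('top')[:,:,::-1]; cv2.imwrite('pics/t6.png',a)
cv2.imwrite("pics/t6c.png",cv2.resize(cv2.convertScaleAbs(a[190:330,245:445],alpha=1.4),None,fx=4,fy=4,interpolation=cv2.INTER_CUBIC))
a=env.snapshot('scene')[:,:,::-1]; cv2.imwrite('pics/s6.png',a)
cv2.imwrite("pics/s6c.png",cv2.resize(a[180:330,225:435],None,fx=3.8,fy=3.8,interpolation=cv2.INTER_CUBIC))
E
```

```text
12.375 [600.6603881  100.76654344  34.04166706] [-9.00060568e+01  2.37703204e-04 -2.60005688e+00] [ 0.00650445 -0.30654697 -0.80099464] [-20.72511475  27.73493464   8.64573848  98.19633907  -4.92621326
  54.43981318 -12.79049551]
```

View pics/t6c.png

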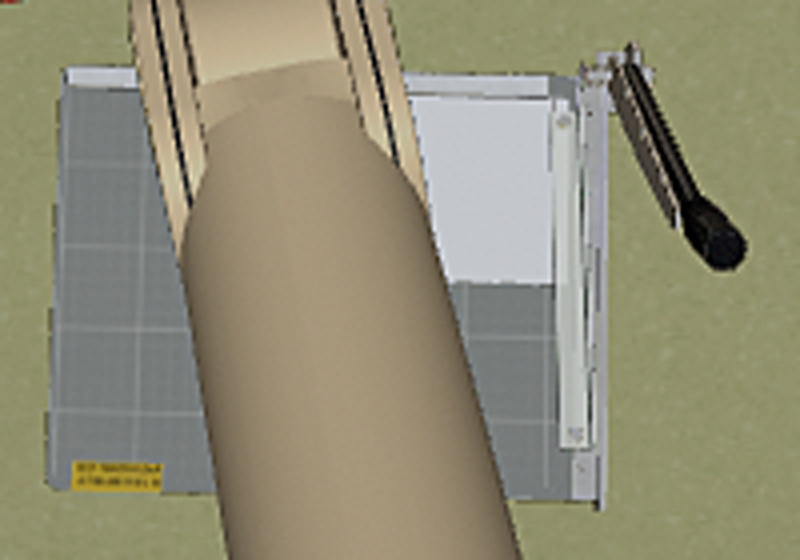

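View pics/s6c.png

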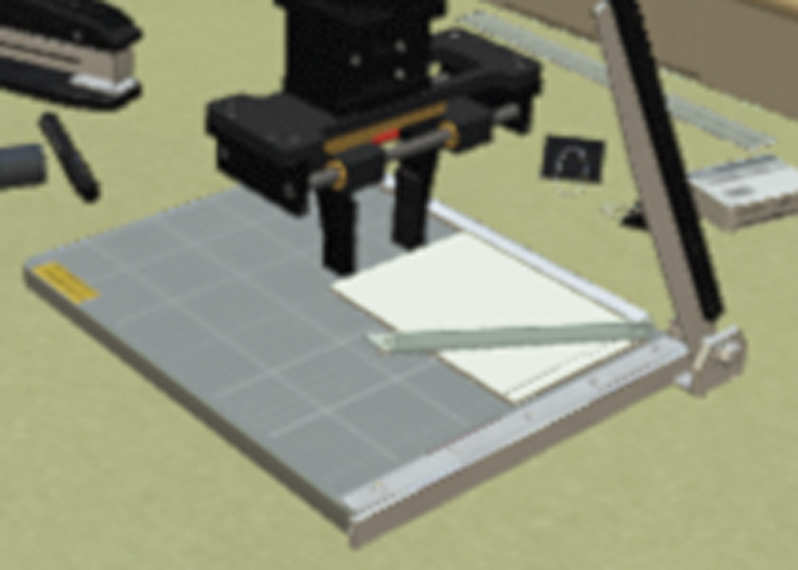

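```bash
cat > sc.py <<'E'
import sys
from h import *
f,out=sys.argv[1:3]
a=cv2.imread(f); x0,y0,w,h,k=map(int,sys.argv[3:8])
cv2.imwrite(out,cv2.resize(a[y0:y0+h,x0:x0+w],None,fx=k,fy=k,interpolation=cv2.INTER_CUBIC))
E
python3 sc.py pics/s6.png pics/s6d.png 300 245 112 75 7; python3 sc.py pics/t6.png pics/t6d.png 345 205 60 60 10
```

```text
(no output)
```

View pics/s6d.png

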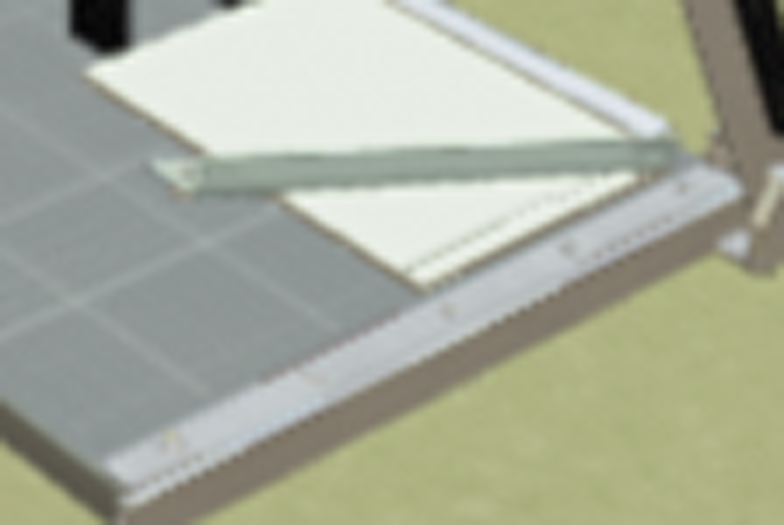

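View pics/t6d.png

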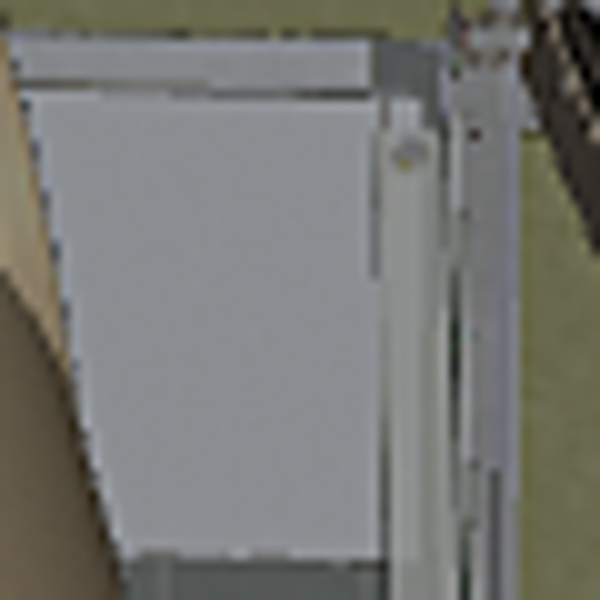

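```bash
python3 - <<'E'
from h import *
f=lambda p:(300+(p[0]+.5)/7-.5,245+(p[1]+.5)/7-.5)
top=onplane('scene',[f((425,284))],23.4)[0]; far=onplane('scene',[f((638,176))],23.4)[0]
e=onplane('scene',[f((125,507)),f((745,192))],19.4)
print(top,far,e)
u=(e[1]-e[0])/np.linalg.norm(e[1]-e[0]); n=np.array([-u[1],u[0],0])
print(np.degrees(np.arctan2(u[1],u[0])),(top-e[0])@n,(far-e[0])@n)
t=lambda p:(345+(p[0]+.5)/10-.5,205+(p[1]+.5)/10-.5)
q=onplane('top',[t((425,105))],23.4)[0]; c=onplane('top',[t((520,150)),t((520,590))],19.4)
print(q,c)
E
```

```text
[550.68371651 -57.29982868  23.4       ] [639.86399666 -59.98149544  23.4       ] [[424.80676057 -71.6408297   19.4       ]
 [662.27912351 -82.386205    19.4       ]]
-2.5908066830937067 20.01632031363066 21.368584026391208
[652.95502236 -63.86502006  23.4       ] [[642.8574633  -85.50814811  19.4       ]
 [542.9686618  -81.48327033  19.4       ]]
```

Call:
{"name": "arm_command", "arguments": {"commands": [[[-0.0002,-0.005,0],[0,0,0]],[[-0.0005,-0.01,0],[0,0,0]],[[-0.0007,-0.015,0],[0,0,0]],[[-0.0009,-0.02,0],[0,0,0]],[[-0.0011,-0.024,0],[0,0,0]],[[-0.0012,-0.026,0],[0,0,0]],[[-0.0012,-0.026,0],[0,0,0]],[[-0.0012,-0.026,0],[0,0,0]]]}}

```text
time_s: 13.48
tcp_pos: [599.5, 75.2, 34.1]
tcp_rot: [-90.0, -0.0, -2.6]
ft_force: [-0.2, 0.5, 0.1]
finger_gap: 43.5
```

```bash
python3 - <<'E'
from h import *
s=env.observe(); print(s['time_s'],s['tcp_pos'],s['tcp_rot'],s['ft_force'])
a=env.snapshot('top')[:,:,::-1]; cv2.imwrite('pics/t7.png',a)
a=env.snapshot('scene')[:,:,::-1]; cv2.imwrite('pics/s7.png',a)
E
python3 sc.py pics/s7.png pics/s7d.png 300 245 112 75 7; python3 sc.py pics/t7.png pics/t7d.png 345 205 60 60 10
```

```text
13.475 [599.52357117  75.15435271  34.10700243] [-8.99941755e+01 -9.54187802e-03 -2.57578859e+00] [-0.18986416  0.46484012  0.08147302]
```

View pics/s7d.png

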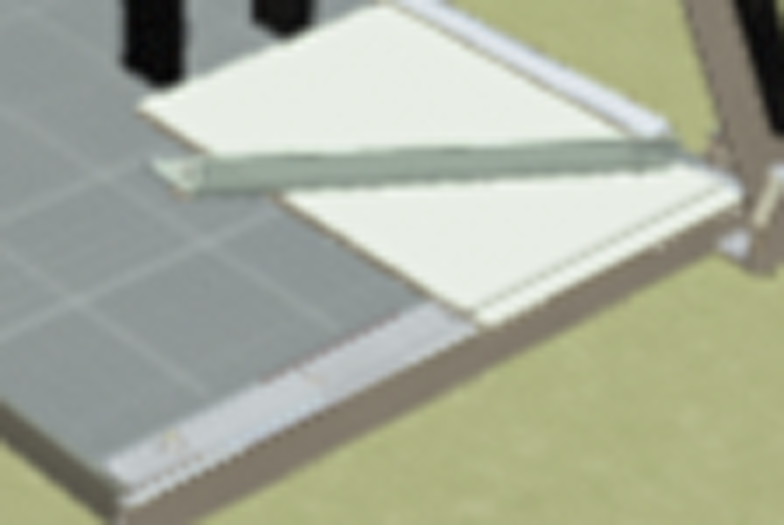

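View pics/t7d.png

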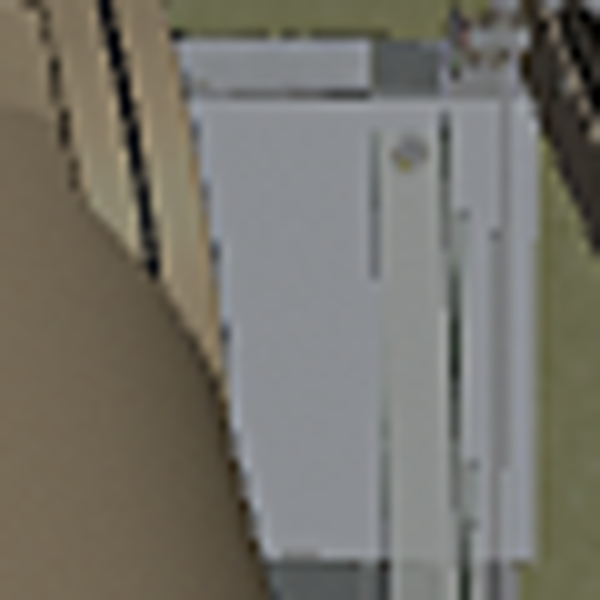

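```bash
cat > fin.py <<'E'
import sys
from meas import *
im=cv2.imread(sys.argv[1]); S=cv2.cvtColor(im,cv2.COLOR_BGR2HSV)[:,:,1].astype(float)
def line(pts,z):
    P=onplane('top',[p for p in pts if None not in p],z)
    vx,vy,x0,y0=cv2.fitLine(P[:,:2].astype(np.float32),cv2.DIST_HUBER,0,.01,.01).ravel()
    if vx<0: vx,vy=-vx,-vy
    return x0,y0,vx,vy,np.abs((P[:,0]-x0)*vy-(P[:,1]-y0)*vx).max()
r=line([(cross(S[k],408,388,43),k) for k in range(225,259,2)],23.4)
c=line([(cross(S[k],408,388,43),k) for k in range(266,314,2)],19.4)
n=(-c[3],c[2])
print('edge',np.round(r,3),'cut',np.round(c,3),'offset %.2f'%((r[0]-c[0])*n[0]+(r[1]-c[1])*n[1]),'rel ang deg %.2f'%np.degrees(np.arctan2(r[3],r[2])-np.arctan2(c[3],c[2])))
E
python3 fin.py pics/t7.png
python3 - <<'E'
from h import *
f=lambda p:(300+(p[0]+.5)/7-.5,245+(p[1]+.5)/7-.5)
top=onplane('scene',[f((488,322))],23.4)[0]
e=onplane('scene',[f((125,507)),f((745,192))],19.4)
u=(e[1]-e[0])/np.linalg.norm(e[1]-e[0]); n=np.array([-u[1],u[0],0])
print('scene',(top-e[0])@n)
E
```

```text
edge [ 5.9063e+02 -8.6985e+01  9.9900e-01 -4.2000e-02  1.7124e+01] cut [ 4.92047e+02 -7.93390e+01  9.99000e-01 -4.10000e-02  1.17000e-01] offset -3.61 rel ang deg -0.06
scene -3.651433348655757
```

Call:
{"name": "arm_command", "arguments": {"commands": [[[-0.0001,-0.002,0],[0,0,0]],[[-0.0002,-0.0045,0],[0,0,0]],[[-0.0002,-0.0045,0],[0,0,0]],[[-0.0002,-0.0045,0],[0,0,0]]]}}

```text
time_s: 14.08
tcp_pos: [599.3, 70.4, 34.1]
tcp_rot: [-90.0, -0.0, -2.6]
ft_force: [0.4, 0.3, 1.1]
finger_gap: 43.2
```

```bash
python3 - <<'E'
from h import *
s=env.observe(); print(s['time_s'],s['tcp_pos'],s['tcp_rot'],s['ft_force'])
a=env.snapshot('top')[:,:,::-1]; cv2.imwrite('pics/t8.png',a)
a=env.snapshot('scene')[:,:,::-1]; cv2.imwrite('pics/s8.png',a)
E
python3 fin.py pics/t8.png
python3 sc.py pics/s8.png pics/s8d.png 300 245 112 75 7; python3 sc.py pics/t8.png pics/t8d.png 345 205 60 60 10
```

```text
14.075 [599.28565474  70.42530155  34.05491224] [-9.00004591e+01 -3.82841012e-03 -2.59075180e+00] [0.42504567 0.32806842 1.05379795]
edge [ 5.85986e+02 -9.12930e+01  9.99000e-01 -4.40000e-02  1.67000e-01] cut [ 4.92047e+02 -7.93430e+01  9.99000e-01 -4.10000e-02  1.41000e-01] offset -8.13 rel ang deg -0.19
```

View pics/s8d.png

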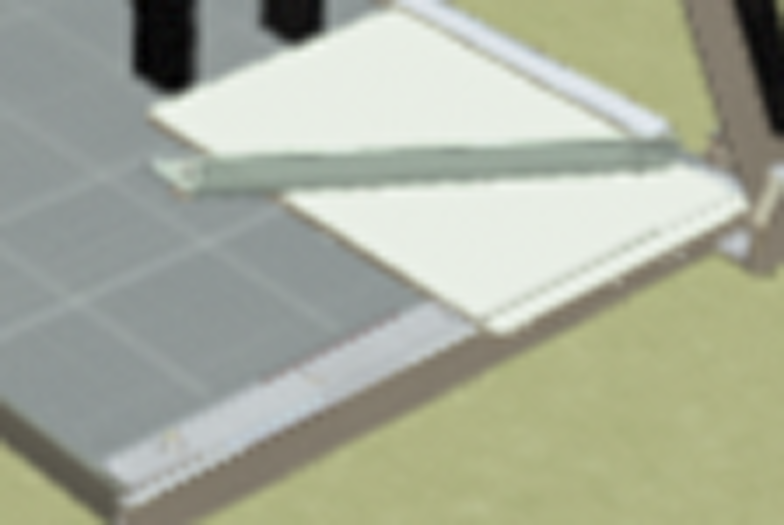

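View pics/t8d.png

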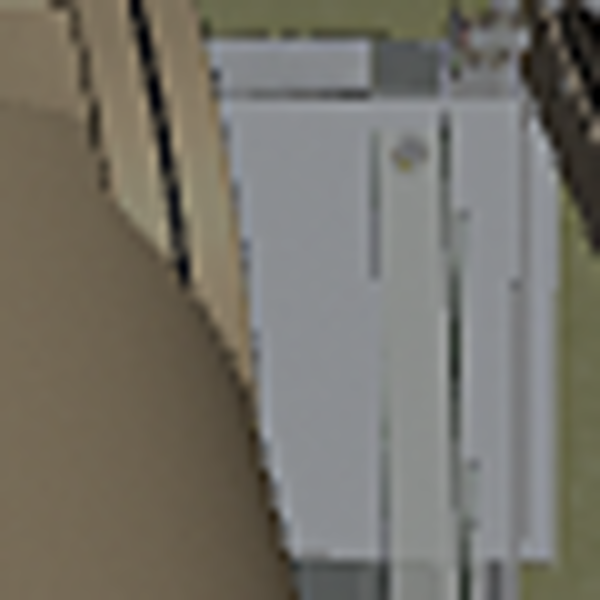

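Call:
{"name": "arm_command", "arguments": {"commands": [[[0.0004,0.008,0],[0,0,0]],[[0.0008,0.016,0.01],[0,0,0]],[[0,0.025,0.05],[0,0,0]],[[-0.02,0.04,0.1],[0,0,0]],[[-0.06,0.06,0.15],[0,0,0]],[[-0.1,0.08,0.15],[0,0,0]],[[-0.14,0.1,0.15],[0,0,0]],[[-0.14,0.1,0.15],[0,0,0]],[[-0.14,0.1,0.15],[0,0,0]]], "hand": 0}}

```text
time_s: 15.3
tcp_pos: [459.8, 170.6, 184.8]
tcp_rot: [-90.0, -0.1, -2.6]
ft_force: [-0.0, -0.3, -0.6]
finger_gap: 0.6
```

```bash
python3 - <<'E'
from h import *
s=env.observe(); print(s['time_s'],s['tcp_pos'],s['tcp_rot'],s['ft_force'],s['finger_gap'])
a=env.snapshot('top')[:,:,::-1]; cv2.imwrite('pics/t9.png',a)
a=env.snapshot('scene')[:,:,::-1]; cv2.imwrite('pics/s9.png',a)
E
python3 fin.py pics/t9.png
python3 sc.py pics/t9.png pics/t9c.png 300 195 133 120 5
python3 sc.py pics/s9.png pics/s9c.png 300 220 112 90 6
python3 - <<'E'
from h import *
im=cv2.imread('pics/t9.png');g=cv2.cvtColor(im,cv2.COLOR_BGR2GRAY).astype(float)
for c in (345,360,370,378): print(c,g[204:222,c].astype(int),g[254:266,c].astype(int))
# triangulate bar end
e1,d1=ray('top',[(389.2,301.7)]); e2,d2=ray('scene',[(324.3,270.1)])
d1=d1[0]/np.linalg.norm(d1[0]);d2=d2[0]/np.linalg.norm(d2[0])
A=np.c_[d1,-d2]; t=np.linalg.lstsq(A,e2-e1,rcond=None)[0]
print(e1+d1*t[0],e2+d2*t[1])
E
```

```text
15.3 [459.7771002  170.63791689 184.8416468 ] [-8.99756365e+01 -7.66886265e-02 -2.56762478e+00] [-0.03563671 -0.30511362 -0.56284681] 0.5784503097856423
edge [ 5.88267e+02 -9.14160e+01  9.99000e-01 -4.50000e-02  2.19000e-01] cut [ 5.00513e+02 -7.96890e+01  9.99000e-01 -4.10000e-02  1.61000e-01] offset -8.11 rel ang deg -0.20
345 [102 100  96  98 114 136 135 133 130  88 147 142 140 141 140 141 140 140] [140 140 140 140 143 144  71  87  88  88  87  89]
360 [101 101 102 100  86 137 135 134 132 115 128 143 141 140 140 140 140 141] [141 140 140 141 141 141 105  85  88  89  90  91]
370 [100 102 102  99  77 139 132 132 131 128 100 145 141 140 140 140 140 140] [140 140 141 140 141 143 128  80  85  85  85  86]
378 [101 103 103  98  73 135 134 134 134 126  81 148 142 141 141 140 141 141] [141 140 141 140 141 144 146  78  85  85  85  87]
[457.32616501 -52.52073613  93.82370195] [456.81640994 -52.07550184  93.76086441]
```

View pics/t9c.png

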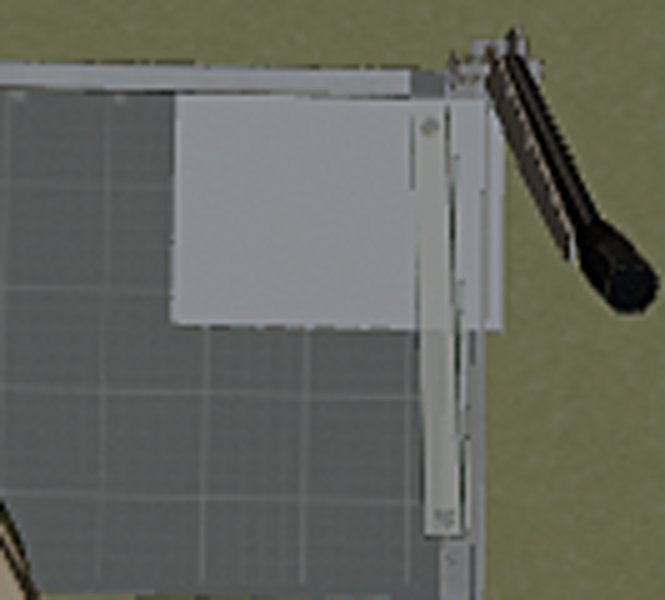

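View pics/s9c.png

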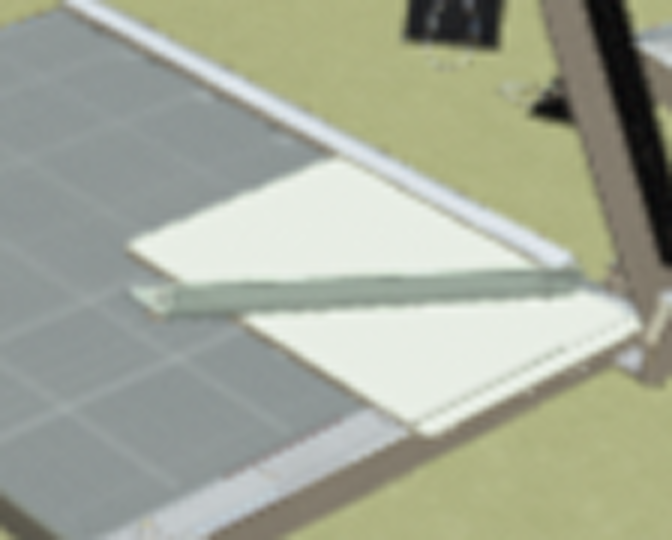

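```bash
python3 - <<'E'
from meas import *
im=cv2.imread('pics/t9.png');g=cv2.cvtColor(im,cv2.COLOR_BGR2GRAY).astype(float)
def ln(pts,z):
    P=onplane('top',[p for p in pts if None not in p],z)
    return cv2.fitLine(P[:,:2].astype(np.float32),cv2.DIST_HUBER,0,.01,.01).ravel()
N=ln([(c,cross(g[:,c],264,255,113)) for c in range(338,380,3)],23.4)
g0=cv2.cvtColor(cv2.imread('pics/top0.png'),cv2.COLOR_BGR2GRAY).astype(float)
F=ln([(c,cross(g0[:,c],217,209,98)) for c in range(300,372,3)],21)
print(N,F); n=np.array([F[1],-F[0]]);print('fence-near',abs((F[2:]-N[2:])@n),np.degrees(np.arctan2(N[1],N[0])),np.degrees(np.arctan2(F[1],F[0])))
print('grip ~',onplane('top',[(424,251)],280),'top end', onplane('top',[(426,252)],315))
E
```

```text
[4.2919397e-02 9.9907851e-01 5.5295459e+02 6.0407267e+00] [4.5092028e-02 9.9898285e-01 6.6103064e+02 5.3697430e+01]
fence-near 105.81718 87.54014 87.415535
grip ~ [[541.63927184 -94.13833953 280.        ]] top end [[536.07256802 -90.69816716 315.        ]]
```

Call:
{"name": "arm_command", "arguments": {"commands": [[[0,-0.01,0.01],[-8,0,0]],[[0,-0.02,0.01],[-16,0,0]],[[0,-0.03,0.01],[-23,0,0]],[[0,-0.05,0.01],[-30,0,0]],[[0,-0.09,0.01],[-30,0,0]],[[0.005,-0.13,0.01],[-30,0,0]],[[0.005,-0.13,0.01],[-30,0,0]],[[0.005,-0.13,0.01],[-30,0,0]]]}}

```text
time_s: 16.4
tcp_pos: [464.6, 40.6, 194.0]
tcp_rot: [-120.0, -1.3, -2.3]
ft_force: [-0.0, 0.5, 0.8]
finger_gap: 0.6
```

```bash
python3 - <<'E'
from h import *
s=env.observe(); print(s['time_s'],s['tcp_pos'],s['tcp_rot'],s['ft_force'],s['joint_pos'])
a=env.snapshot('scene')[:,:,::-1]; cv2.imwrite('pics/s10.png',a)
E
```

```text
16.4 [464.60244245  40.64324816 193.99932457] [-119.9594158    -1.29398413   -2.28913817] [-0.04135331  0.4976275   0.78277926] [-34.36743423   8.48888818   5.39585906 107.66542652  25.51109662
  80.45339059 -39.57690409]
```

View pics/s10.png

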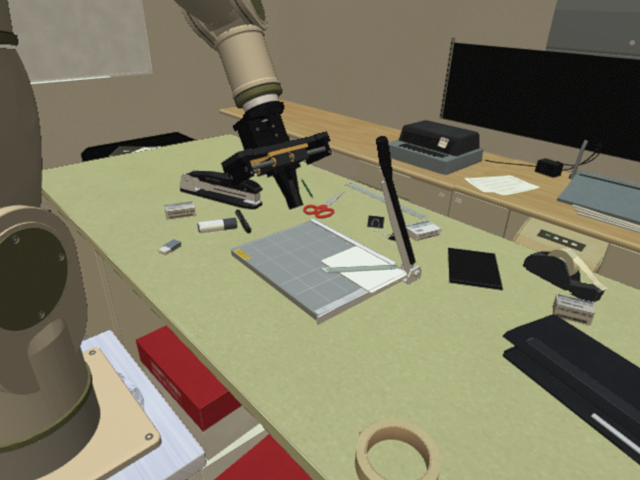

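Call:
{"name": "arm_command", "arguments": {"commands": [[[0,-0.03,0],[0,0,0]],[[0,-0.06,-0.02],[0,0,0]],[[0,-0.09,-0.045],[0,0,0]],[[0,-0.09,-0.065],[0,0,0]],[[0,-0.09,-0.065],[0,0,0]],[[0,-0.09,-0.065],[0,0,0]]]}}

```text
time_s: 17.2
tcp_pos: [464.9, -48.6, 129.7]
tcp_rot: [-120.0, -1.3, -2.2]
ft_force: [0.4, -0.3, 0.5]
finger_gap: 0.2
```

```bash
python3 - <<'E'
from h import *
s=env.observe(); print(s['time_s'],s['tcp_pos'],s['ft_force'])
a=env.snapshot('scene')[:,:,::-1]; cv2.imwrite('pics/s11.png',a)
a=env.snapshot('top')[:,:,::-1]; cv2.imwrite('pics/t11.png',a)
E
python3 sc.py pics/s11.png pics/s11c.png 260 120 180 200 3; python3 sc.py pics/t11.png pics/t11c.png 300 190 150 140 4
```

```text
17.2 [464.94629042 -48.58970632 129.74986159] [ 0.4287919  -0.27209011  0.51374993]
```

View pics/s11c.png

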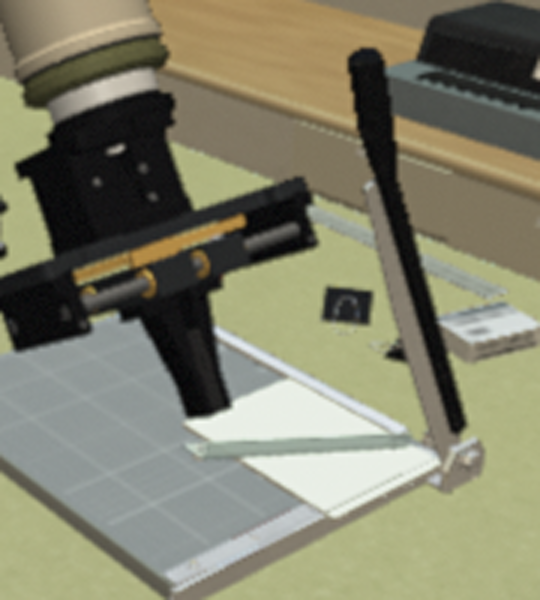

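View pics/t11c.png

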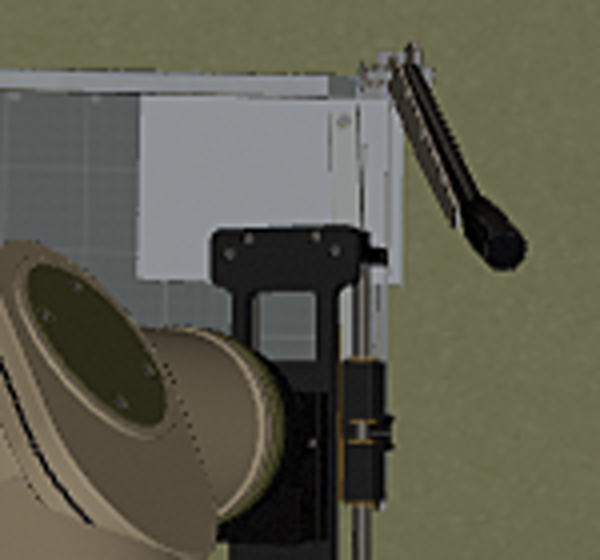

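Call:
{"name": "arm_command", "arguments": {"commands": [[[0,0,-0.01],[0,0,0]],[[0,0,-0.02],[0,0,0]],[[0,0,-0.028],[0,0,0]],[[0,0,-0.034],[0,0,0]],[[0,0,-0.04],[0,0,0]],[[0,0,-0.045],[0,0,0]],[[0,0,-0.045],[0,0,0]]]}}

```text
time_s: 18.18
tcp_pos: [464.2, -49.5, 83.8]
tcp_rot: [-120.0, -1.3, -2.2]
ft_force: [-0.4, 0.5, 0.4]
finger_gap: 0.8
```

```bash
python3 - <<'E'
from h import *
s=env.observe(); print(s['time_s'],s['tcp_pos'],s['ft_force'])
a=env.snapshot('scene')[:,:,::-1]; cv2.imwrite('pics/s12.png',a)
E
python3 sc.py pics/s12.png pics/s12c.png 260 120 180 200 3
```

```text
18.175 [464.17124189 -49.54470538  83.80189095] [-0.3963052  0.5123693  0.3923419]
```

View pics/s12c.png

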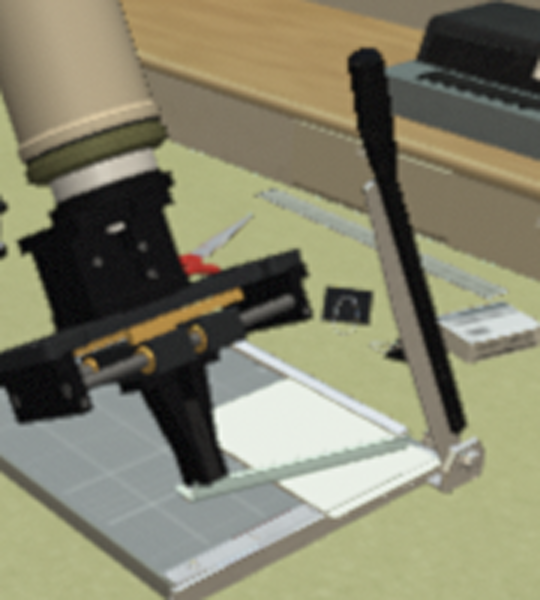

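The fingertips sit on the bar end and the bar is coming down with them. I'm continuing down.

Call:
{"name": "arm_command", "arguments": {"commands": [[[0,0,-0.006],[0,0,0]],[[0,0,-0.012],[0,0,0]],[[0,0,-0.018],[0,0,0]],[[0,0,-0.024],[0,0,0]],[[0,0,-0.03],[0,0,0]],[[0,0,-0.034],[0,0,0]],[[0,0,-0.036],[0,0,0]],[[0,0,-0.036],[0,0,0]]]}}

```text
time_s: 19.23
tcp_pos: [464.3, -49.5, 48.0]
tcp_rot: [-120.0, -1.3, -2.2]
ft_force: [-0.1, 0.6, 0.1]
finger_gap: 0.3
```

Call:
{"name": "arm_command", "arguments": {"commands": [[[0,0,-0.0015],[0,0,0]],[[0,0,-0.002],[0,0,0]]]}}

```text
time_s: 19.48
tcp_pos: [464.4, -49.5, 46.1]
tcp_rot: [-120.0, -1.3, -2.2]
ft_force: [-0.2, -0.7, 0.4]
finger_gap: 0.4
```

Call:
{"name": "arm_command", "arguments": {"commands": [[[0,0,-0.001],[0,0,0]],[[0,0,-0.0015],[0,0,0]]]}}

```text
time_s: 19.73
tcp_pos: [464.3, -49.5, 44.6]
tcp_rot: [-120.0, -1.3, -2.2]
ft_force: [-0.4, -0.5, 0.6]
finger_gap: 0.7
```

Call:
{"name": "arm_command", "arguments": {"commands": [[[0,0,-0.001],[0,0,0]],[[0,0,-0.0015],[0,0,0]]]}}

```text
time_s: 19.98
tcp_pos: [464.5, -49.5, 43.4]
tcp_rot: [-120.0, -1.3, -2.2]
ft_force: [-1.4, 0.9, 7.3]
finger_gap: 0.5
```

```bash
python3 - <<'E'
from h import *
s=env.observe(); print(s['time_s'],s['tcp_pos'],s['ft_force'])
a=env.snapshot('scene')[:,:,::-1]; cv2.imwrite('pics/s13.png',a)
E
python3 sc.py pics/s13.png pics/s13c.png 300 200 130 120 5
```

```text
19.975 [464.45040418 -49.53447855  43.35865165] [-1.44117133  0.91338713  7.29030283]
```

View pics/s13c.png

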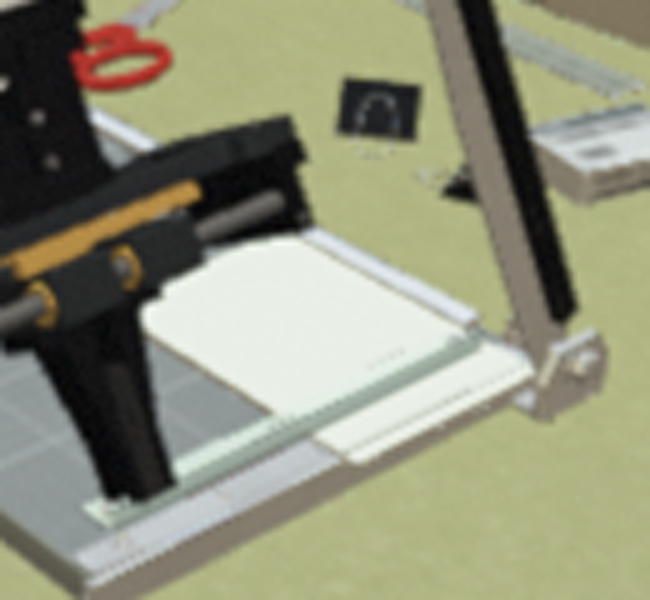

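At the stop: 7 N at TCP z 43.4, where 43 was predicted. I'm holding for a moment, then withdrawing up and left.

Call:
{"name": "arm_command", "arguments": {"commands": [[[0,0,0],[0,0,0]],[[0,0,0.01],[0,0,0]],[[0,0.005,0.04],[0,0,0]],[[0,0.03,0.09],[0,0,0]],[[-0.01,0.08,0.14],[0,0,0]],[[-0.02,0.13,0.16],[0,0,0]],[[-0.03,0.18,0.16],[0,0,0]],[[-0.03,0.23,0.16],[0,0,0]],[[-0.03,0.25,0.16],[0,0,0]],[[-0.03,0.25,0.16],[0,0,0]],[[-0.03,0.25,0.16],[0,0,0]]]}}

```text
time_s: 21.4
tcp_pos: [434.6, 198.7, 203.2]
tcp_rot: [-120.0, -1.3, -2.4]
ft_force: [0.3, 0.0, 0.0]
finger_gap: 0.3
```

```bash
python3 - <<'E'
from h import *
s=env.observe(); print(s['time_s'],s['tcp_pos'],s['ft_force'])
a=env.snapshot('scene')[:,:,::-1]; cv2.imwrite('pics/s14.png',a)
a=env.snapshot('top')[:,:,::-1]; cv2.imwrite('pics/t14.png',a)
E
python3 fin.py pics/t14.png
python3 sc.py pics/s14.png pics/s14c.png 230 120 200 200 3; python3 sc.py pics/t14.png pics/t14c.png 310 195 130 120 5
python3 - <<'E'
from meas import *
g=cv2.cvtColor(cv2.imread('pics/t14.png'),cv2.COLOR_BGR2GRAY).astype(float)
P=onplane('top',[(c,cross(g[:,c],264,255,113)) for c in range(341,380,3)],23.4)
N=cv2.fitLine(P[:,:2].astype(np.float32),cv2.DIST_HUBER,0,.01,.01).ravel()
print('near edge ang',np.degrees(np.arctan2(N[1],N[0])),'to fence',abs((np.array([661.03,53.7])-N[2:])@[.99898,-.04509]))
E
```

```text
21.4 [434.60013067 198.67322024 203.24034546] [0.30130527 0.04953829 0.00685496]
edge [ 5.85986e+02 -9.13130e+01  9.99000e-01 -4.40000e-02  1.30090e+01] cut [ 4.89827e+02 -7.92820e+01  9.99000e-01 -4.10000e-02  1.09000e-01] offset -8.08 rel ang deg -0.16
near edge ang 87.46563 to fence 106.09320404041421
```

View pics/s14c.png

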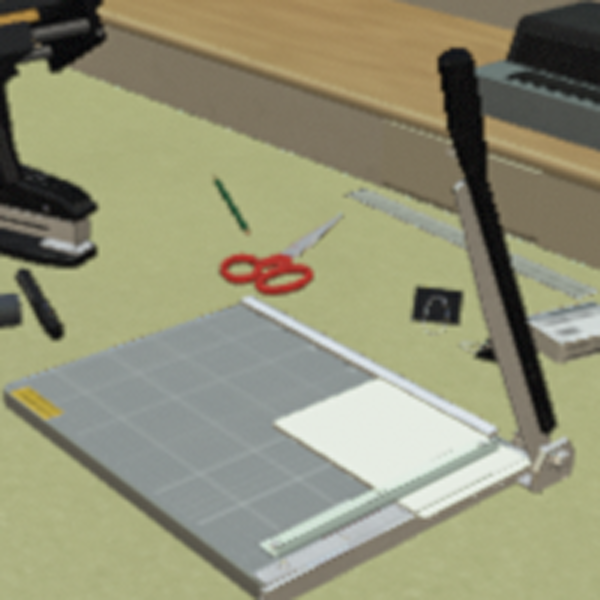

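View pics/t14c.png

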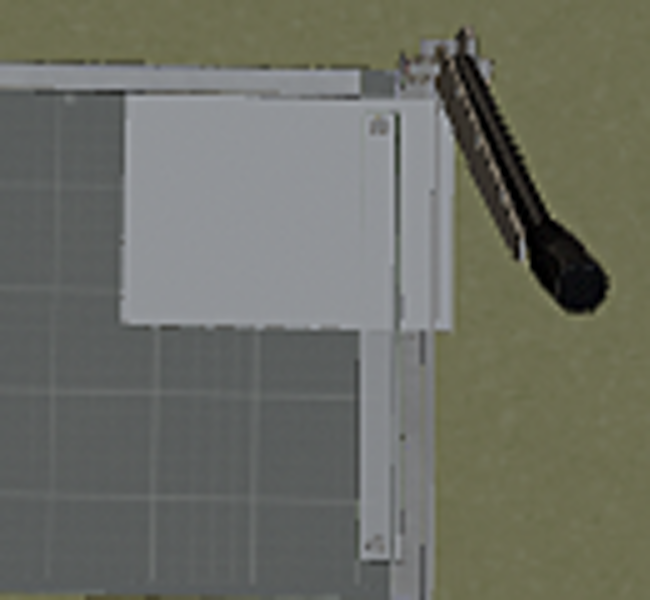

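```bash
python3 - <<'E'
from h import *
e1,d1=ray('top',[(385.2,306.2)]); e2,d2=ray('scene',[(319.5,302.8)])
d1=d1[0]/np.linalg.norm(d1[0]);d2=d2[0]/np.linalg.norm(d2[0])
t=np.linalg.lstsq(np.c_[d1,-d2],e2-e1,rcond=None)[0]
print(e1+d1*t[0],e2+d2*t[1])
print(env.close_job())
E
```

```text
[448.69602183 -51.55707544  27.31817731] [448.38029569 -51.28739767  27.28465722]
the job is handed in; nothing more can be done
None
```

The board is set up for its cut, the press bar is down, and the job is handed in. It took about 21 s of the 56 s allowed; no verdict is reported.

I slid the board to the fence with two open fingertips on its near edge until I felt about 5 N of contact. Then I slid it right along the fence from its left edge. Finally I pressed the bar down with the closed, tilted fingertips until about 7 N at its stop, and took the hand away.

| Last check | Result | Needed |
|---|---|---|
| Trim edge past the cutting edge | 8.1 mm (top view) | 5 to 11 mm |
| Far edge from the fence | about 1 mm (top view), in contact when pushed | within 3 mm |
| Squareness | within about 0.2° | 0.03 rad (1.7°) |
| Press bar end height | about 27 mm | 26 mm when fully down |

In the last views the blade still stands up and the hand is well clear. The marker and the part of the glue stick in view look undisturbed; the eraser was not in the last crops I looked at, but the hand stayed well away from it.

Two things did not go smoothly:
- **Wrist camera:** early on it disagreed with the top view by about 4 mm in y, so I measured positions relative to the cutting edge instead. The top and scene views then agreed with each other.
- **Wrist turn:** one turn took the last joint to 148.96°, close to its 149.18° limit. I turned it back the other way before sliding the board to the right.

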